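# Send a honey-jar rack through the drop gate

### The job

Press the long blue treadle bar beside the jar chute fully down with one fingertip so that the yellow hinged gate sinks out of the way, and keep it down while the other fingertip pushes the white rack with its two honey jars along the chute and across the gate until the rack rests against the red end stop. Then let the bar up so that the gate closes behind the rack, and move clear. Only press and push: lift nothing, keep the jars upright in the rack, and leave the other things on the bench where they are.

Things in the scene. Friction and masses are not known exactly. Their poses are not given: they have to be found in the camera images.
- chute: Fixed straight chute. Origin on the table, on its centre line, at the gate. x: along the chute in the push direction (about world -y); y: across, to the treadle side (away from the robot). In mm here: floor z = 70 (68.5 past the gate), x = -225 to 160, 14 wide gate slot at x = 0; walls 6 thick at y = -34 and +34, tops z = 92, 62 apart inside; hinge brackets at y = 115, x = -214 and 94, up to z = 72
- gate (a joint): Yellow gate and blue treadle are one rigid part on a shaft along the chute (y = 115, z = 60 mm in its frame). 0 rad: gate up, its 6 mm thick blade stands 12 mm above the floor across the chute at x = 0. From 0.16 on the blade is below the floor. 0.30: treadle fully down on its stop. A spring shuts it; pressing takes about 5 N at first, 8 N fully down. The rack cannot open it
- treadle (a point): Middle of the top face of the blue treadle bar (moves with it), a plate 280 mm along the chute (chute x = -200 to 80) by 40 mm across (chute y = 50 to 90). Fully down its top is level, 80 mm above the table; up, it slopes from 87 mm (outer edge) to 98 mm (edge by the chute). A fingertip may press it anywhere and slide along it. Its centre line is 70 mm from the chute's
- rack: White jar rack, 104 mm long (x, the push direction), 56 wide (y), 34 high, about 0.4 kg with jars, loose on the chute floor before the gate. Origin: centre of its underside; the flat rear face to push is at x = -52 mm, the front at +52. Play in the chute 3 mm each side. Jar tops are 52 mm above its underside
- end_stop (a point): Middle of the red end stop's face, 17 mm above the floor, 149 mm past the gate; the stop's top is 104 mm above the table. With the rack's front against it the rack's rear face is 45 mm past the gate
- jar_front: Small capped honey jar (43 mm diameter, 48 mm tall) standing loose in the rack's front cell, centre 25 mm ahead of the rack's centre. Origin: centre of its underside.
- jar_rear: The same, in the rack's rear cell, 25 mm behind the rack's centre.
- jar_tall: Bystander: capped amber honey jar, 64 mm diameter, 85 mm tall, on the table near the chute. Origin: centre of underside. Leave alone.
- jar_dark: Bystander: capped dark honey jar, 64 mm diameter, 80 mm tall, on the table. Origin: centre of underside. Leave alone.
- jar_empty: Bystander: open empty glass jar, 62 mm diameter, 80 mm tall, on the table. Origin: centre of underside. Leave alone.
- lid_stack: Bystander: two stacked brass lids, 60 mm diameter, 24 mm high, on the table. Origin: centre of underside. Leave alone.
- clamp_block: Bystander: black clamp block with a round knob, 40 x 50 mm, 68 mm high, on the table. Origin: centre of underside. Leave alone.
- bowl: Bystander: steel bowl, 150 mm diameter, 55 mm high, on the table past the end stop. Origin: centre of underside. Leave alone.
Not all that is in view belongs to the job. Leave any purple or turquoise look-alike of the jar_rear alone.

How it is judged:
By the outcome, as a careful person would: the job done as asked, in the order asked, and still so for the second after the job is handed in, with the robot touching nothing.
It also fails if it takes over 45 s, if anything falls off the work surface, if the arm or the gripper's body presses on something with over 40 N, if the wrist force passes 120 N, or if a joint passes its speed limit or range.

### The arm

A 6-joint arm with a two-finger parallel gripper is mounted at the origin on the work surface. World frame = base frame: x ahead of the robot, y to its left, z up, the work surface at z = 0. Lengths are in m, angles in rad, forces in N, time in s.
With the tool pointing down it reaches from about 0.35 to 0.775 m from the base axis. Payload 7.3 kg.
Tool frame: the origin (TCP) lies at the very end of the fingers, on their centre line; the grasp point (between the pads) lies 19 mm behind it (robot.hold_point_z is the distance from the TCP to the grasp point, in m); z points along the fingers, y is the direction in which the jaws open and shut (so a half turn about z gives the same grasp; the last joint's range is limited). The gripper opens to 92 mm and grips with 3 to 60 N. Pads are 19 mm wide; open, the fingers measure 130 mm over their backs; the gripper's body (75 mm by 190 mm) begins 47 mm behind the grasp point.
Start: joints at [1.103, 0.342, 1.524, -0, 1.275, -0.146], TCP at [0.166, 0.498, 0.227] pointing down, gripper open.
Joint ranges: [-2.53, 2.53], [-0.77, 2.02], [0.04, 2.7], [-1, 4.14], [0.28, 2.66], [-3.11, 3.11]. Speed limits (rad/s): [2.57, 2.57, 3.14, 3.14, 3.14, 3.14].

### API

Orientations are given as [roll, pitch, yaw] about the fixed x, y, z axes, in that order (R = Rz(yaw) Ry(pitch) Rx(roll)).
In Python, from cell import monitor, viewer, robot gives the robot as it stands.
- The arm moves only by the tool move_arm, never from a script. Its argument "deltas" is a list of rows, each an object of numbers: "x", "y", "z": the shift along the tool's x, y, z in m; "wx", "wy", "wz": the turn, a rotation vector about the tool's x, y, z in degrees; "hand": the opening, from 0 (shut) to 1 (fully open). In form: [{"x": .., "y": .., "z": .., "wx": .., "wy": .., "wz": .., "hand": ..}, ...]. A call has 1 to 8 rows; each row is the pose to reach, as a shift and turn from the pose commanded when the call began, along the tool's axes at that moment; what a row does not reach only later rows make up. A row lasts 1/8 s, in which the tool goes at most 62.5 mm and 10.7 degrees, less where a joint would pass 70% of its speed; a pose out of reach is approached as far as the arm can. A call with a gripper value outside its range is refused whole. The fingers move at their own pace and stop on an object; "grip_force" is the grip in N (left out, the last holds). Time passes only in rows, so rows that repeat a pose let the fingers close. It gives the time, the measured TCP pose, the force and the opening at its end, in the units of the state.
- monitor.observe(): the state, without advancing time (a new reading comes with each control period).
- viewer.read_camera(name): name is "scene" or "top" or "wrist"; returns the picture (384x512x3 uint8, red, green, blue); there is no depth.
- viewer.camera_params(name): a dict with "camera_matrix" (3x3 intrinsics, pixels), "k1" (the pictures are not rectified: a ray, as slopes to the right and down, at radius r is drawn at 1 + k1 r^2 times it, then the intrinsics apply), "R" (3x3) and "t" (3): a world point X has camera coordinates R X + t. Camera axes: x right, y down, z forward; pixel columns grow to the right and rows downward; lengths in m; the calibration is good to about 2 mm. A picture is of the moment at which its call begins: read the wrist's pose just before it. camera_params takes no time and is no camera call; for the wrist camera it gives the pose at the moment of the call.
- robot.hand_in(): hands the job in, once; it reports no verdict.
The state is a dict: "time": time; "qpos": joint angles; "qvel": joint speeds; "joint_efforts": joint torques, N m; "tool_pos": TCP position; "tool_rot": TCP orientation; "contact_force": force on the tool from outside, world axes, zero at the start; "torque": the same for the moment, N m; "opening": finger opening in m.
Only numpy, scipy, OpenCV 4.12 (cv2) and the standard library are available. Lean on these libraries where they do the work, as an engineer would, in place of code of your own. Each camera call takes 0.05 s, during which the arm holds its last target. There are 200 camera calls.

## Working session

There is one attempt and no reset: what is moved stays moved. The work goes in short steps, Python scripts to look and compute and a tool call to move; the robot and the scene stay as the last step left them, time stands still between calls to the robot, and variables do not carry over. Pictures are saved under pics/ and viewed, about 8 in all and at most 12, crops included, and the job is handed in when it is done.

Besides the shell and the picture viewer there is one more tool, called after "Emit:" by a JSON object that holds its "method" and its "body", one argument or row to a line. move_arm: Moves the arm, as the interface text tells. Its arguments: {"type":"object","properties":{"deltas":{"type":"array","items":{"type":"object","properties":{"x":{"type":"number"},"y":{"type":"number"},"z":{"type":"number"},"wx":{"type":"number"},"wy":{"type":"number"},"wz":{"type":"number"},"hand":{"type":"number"}}}},"grip_force":{"type":"number"}},"required":["deltas"]}

```bash
ls; mkdir -p pics; python3 - <<'E'
from cell import monitor, viewer, robot
import cv2
for n in ("scene","top"):
    cv2.imwrite(f"pics/{n}0.png", viewer.read_camera(n)[:,:,::-1])
    p=viewer.camera_params(n); print(n,p)
s=monitor.observe(); print(s)
E
```

```text
pics
scene {'camera_matrix': array([[491.38270609,   0.        , 250.08040681],
       [  0.        , 491.38270609, 192.45511543],
       [  0.        ,   0.        ,   1.        ]]), 'k1': -0.0007196755333737545, 'R': array([[-0.85738025,  0.5142947 , -0.02000192],
       [ 0.34449083,  0.54455931, -0.7647099 ],
       [-0.38239401, -0.66253764, -0.6440642 ]]), 't': array([ 0.50088688, -0.1100425 ,  1.38035203])}
top {'camera_matrix': array([[438.77953168,   0.        , 249.36982647],
       [  0.        , 438.77953168, 189.79725112],
       [  0.        ,   0.        ,   1.        ]]), 'k1': -0.025424684518230073, 'R': array([[-0.02264925, -0.99944493, -0.02443025],
       [-0.99225553,  0.02545812, -0.1215765 ],
       [ 0.12213097,  0.02148744, -0.99228137]]), 't': array([-0.0044234 ,  0.57930517,  1.10253435])}
{'time': 0.1, 'qpos': array([ 1.10299088e+00,  3.42629529e-01,  1.52486883e+00, -2.30709365e-05,
        1.27536998e+00, -1.46017896e-01]), 'qvel': array([-1.34583258e-04, -1.51357582e-03, -3.08417992e-03, -8.18779839e-04,
        5.04470107e-04,  7.15534786e-05]), 'joint_efforts': array([ 1.88925544e-03, -4.32000196e+01, -2.44694388e+01,  7.20061641e-02,
        5.25072974e-02, -6.09153312e-05]), 'tool_pos': array([0.16588193, 0.49775631, 0.22614503]), 'tool_rot': array([-3.14032733e+00, -1.63783907e-04,  2.81981173e+00]), 'contact_force': array([-0.90251949,  0.02028545,  0.61594807]), 'torque': array([-0.01651378,  0.02243834,  0.0118588 ]), 'opening': 0.09158244440407472}
```

View pics/top0.png

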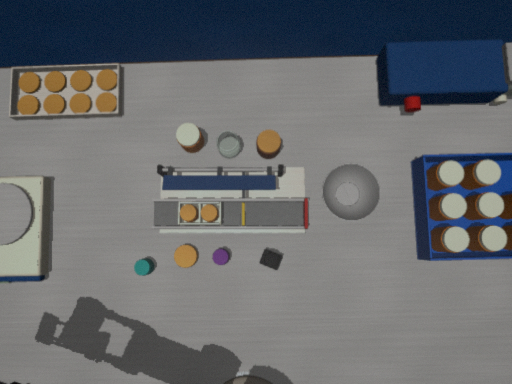

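View pics/scene0.png

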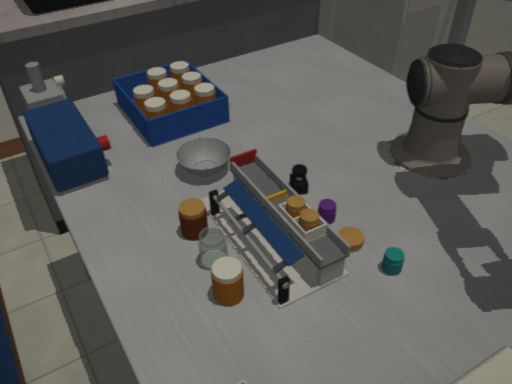

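The top view shows the chute running along the image x axis from (155,213) to (308,213). The treadle is at (220,183), the yellow gate at (243,213), the red stop at (306,213) and the rack at (200,213). Turquoise and purple decoys sit near the robot side. Next I'll measure these.

```bash
cat > h.py <<'E'
from cell import monitor, viewer, robot
import cv2, numpy as np
def cast(n,uv,z,p=None):
    p=p or viewer.camera_params(n); K=p["camera_matrix"]
    d=cv2.undistortPoints(np.float64(uv).reshape(-1,1,2),K,np.array([p["k1"],0,0,0]),None,None)  # approx for small k1
    d=np.c_[d.reshape(-1,2),np.ones(len(d.reshape(-1,2)))]
    C=-p["R"].T@p["t"]; w=d@p["R"]
    return C+w*((np.float64(z)-C[2])/w[:,2])[:,None]
def proj(n,X,p=None):
    p=p or viewer.camera_params(n)
    return cv2.projectPoints(np.float64(X).reshape(-1,1,3),cv2.Rodrigues(p["R"])[0],p["t"],p["camera_matrix"],np.array([p["k1"],0,0,0]))[0].reshape(-1,2)
def mask(im,lo,hi,roi):
    h=cv2.inRange(cv2.cvtColor(im,cv2.COLOR_RGB2HSV),lo,hi); m=np.zeros_like(h); x0,y0,x1,y1=roi
    m[y0:y1,x0:x1]=h[y0:y1,x0:x1]; return m
def box(m):
    c=max(cv2.findContours(m,0,1)[0],key=cv2.contourArea); return cv2.minAreaRect(c), cv2.boxPoints(cv2.minAreaRect(c))
E
python3 - <<'E'
from h import *
im=viewer.read_camera("top")
for k,lo,hi,roi,z in [("yellow",(20,120,80),(35,255,255),(225,195,260,230),.082),("blue",(100,120,40),(125,255,255),(150,165,290,200),.0925),("red",(0,120,60),(8,255,255),(295,190,320,235),.104)]:
    r,b=box(mask(im,lo,hi,roi)); print(k,np.round(r,1) if 0 else r, cast("top",b,z).round(4).tolist(), cast("top",[r[0]],z).round(4))
c=cv2.resize(im[160:240,145:315],None,fx=4.6,fy=4.6,interpolation=cv2.INTER_CUBIC)
cv2.imwrite("pics/c1.png",c[:,:,::-1])
E
```

```text
yellow ((243.0, 213.5), (21.0, 2.0), 90.0) [[0.5408, -0.0004, 0.082], [0.5407, -0.0054, 0.082], [0.4888, -0.0043, 0.082], [0.4889, 0.0007, 0.082]] [[ 0.5147 -0.0023  0.082 ]]
blue ((218.0, 182.0), (12.0, 110.0), 90.0) [[0.612, 0.1943, 0.0925], [0.6048, -0.0788, 0.0925], [0.575, -0.0779, 0.0925], [0.582, 0.1942, 0.0925]] [[0.5934 0.0575 0.0925]]
red ((305.5, 212.5), (29.0, 3.0), 90.0) [[0.5472, -0.1518, 0.104], [0.547, -0.1591, 0.104], [0.4769, -0.1564, 0.104], [0.4771, -0.1492, 0.104]] [[ 0.5119 -0.1541  0.104 ]]
```

View pics/c1.png

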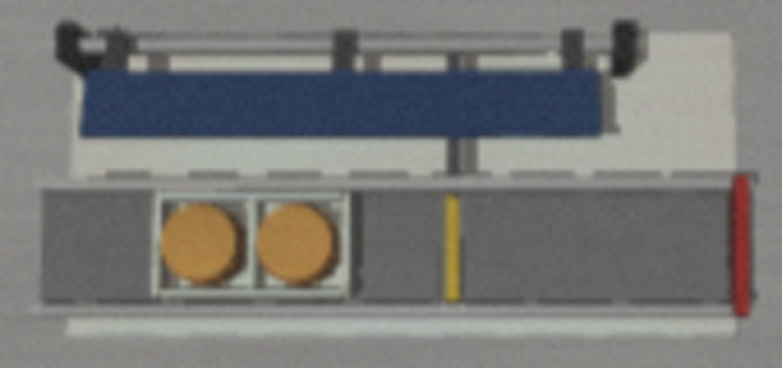

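```bash
python3 - <<'E'
from h import *
def c(l,z): return cast("top",[((u+.5)/4.6-.5+145,(v+.5)/4.6-.5+160) for u,v in l],z).round(4)
print("rack",c([(153,193),(350,193),(350,298),(153,298)],.104))
print("gate",c([(453,196),(453,301)],.082))
print("treadle near",c([(80,136),(601,136)],.098),"far",c([(88,70),(601,70)],.087))
print("stop",c([(735,177),(735,315)],.104))
print("wall outer", c([(42,177),(735,175),(42,312),(735,315)],.092), "inner",c([(42,189),(735,189)],.092),c([(42,300),(735,303)],.092))
print("brackets",c([(67,45),(625,45)],.072), "jars",c([(200,243),(296,243)],.122))
im=viewer.read_camera("top")
for k,uv,z in [("tall",(189,131),.085),("empty",(229,146),.08),("dark",(268,142),.08),("lid",(185,256),.024),("purple",(221,256),.05),("teal",(143,267),.05),("clamp",(271,259),.06),("bowl",(351,192),.055)]: print(k,cast("top",[uv],z).round(3))
E
```

```text
rack [[0.5461 0.1551 0.104 ]
 [0.5435 0.0505 0.104 ]
 [0.4881 0.0513 0.104 ]
 [0.4906 0.1553 0.104 ]]
gate [[ 0.5427 -0.0031  0.082 ]
 [ 0.4862 -0.002   0.082 ]]
treadle near [[ 0.5784  0.1955  0.098 ]
 [ 0.5712 -0.0831  0.098 ]] far [[ 0.6158  0.1936  0.087 ]
 [ 0.6084 -0.0846  0.087 ]]
stop [[ 0.5469 -0.1528  0.104 ]
 [ 0.4745 -0.15    0.104 ]]
wall outer [[ 0.5575  0.2174  0.092 ]
 [ 0.5492 -0.1541  0.092 ]
 [ 0.4851  0.2171  0.092 ]
 [ 0.4749 -0.1513  0.092 ]] inner [[ 0.551   0.2173  0.092 ]
 [ 0.5417 -0.1538  0.092 ]] [[ 0.4914  0.2171  0.092 ]
 [ 0.4812 -0.1515  0.092 ]]
brackets [[ 0.6326  0.2086  0.072 ]
 [ 0.6243 -0.0987  0.072 ]] jars [[0.5177 0.1273 0.122 ]
 [0.5164 0.0773 0.122 ]]
tall [[0.727 0.13  0.085]]
empty [[0.686 0.03  0.08 ]]
dark [[ 0.694 -0.069  0.08 ]]
lid [[0.412 0.152 0.024]]
purple [[0.411 0.057 0.05 ]]
teal [[0.388 0.254 0.05 ]]
clamp [[ 0.401 -0.069  0.06 ]]
bowl [[ 0.564 -0.276  0.055]]
```

Fit: the chute origin is about (0.515, -0.0025) and the chute is turned about 0.026 rad. The rack's rear face is at y≈0.155. The stop face at y≈-0.151 matches the given 149 mm. I'm moving above the start point behind the rack, with finger centres 70 mm apart and the tool y axis across the chute.

Emit:
{"method": "move_arm", "body": {
  "deltas": [
    {"x":-0.05,"y":-0.02,"wz":8,"hand":0.555},
    {"x":-0.105,"y":-0.04,"wz":17,"hand":0.555},
    {"x":-0.16,"y":-0.06,"wz":26,"hand":0.555},
    {"x":-0.215,"y":-0.082,"wz":35,"hand":0.555},
    {"x":-0.27,"y":-0.104,"wz":44,"hand":0.555},
    {"x":-0.325,"y":-0.125,"wz":53,"hand":0.555},
    {"x":-0.38,"y":-0.147,"wz":62,"hand":0.555},
    {"x":-0.43,"y":-0.167,"wz":71,"hand":0.555}
  ]
}}

```text
schema error: expected keys x, y, z, wx, wy, wz, hand
```

Emit:
{"method": "move_arm", "body": {
  "deltas": [
    {"x":-0.05,"y":-0.02,"z":0,"wx":0,"wy":0,"wz":8,"hand":0.555},
    {"x":-0.105,"y":-0.04,"z":0,"wx":0,"wy":0,"wz":17,"hand":0.555},
    {"x":-0.16,"y":-0.06,"z":0,"wx":0,"wy":0,"wz":26,"hand":0.555},
    {"x":-0.215,"y":-0.082,"z":0,"wx":0,"wy":0,"wz":35,"hand":0.555},
    {"x":-0.27,"y":-0.104,"z":0,"wx":0,"wy":0,"wz":44,"hand":0.555},
    {"x":-0.325,"y":-0.125,"z":0,"wx":0,"wy":0,"wz":53,"hand":0.555},
    {"x":-0.38,"y":-0.147,"z":0,"wx":0,"wy":0,"wz":62,"hand":0.555},
    {"x":-0.43,"y":-0.167,"z":0,"wx":0,"wy":0,"wz":71,"hand":0.555}
  ]
}}

```text
time: 1.2
tool_pos: [0.5225, 0.202, 0.2266]
tool_rot: [-3.141, -0.0, 1.575]
contact_force: [-0.1, 0.8, -0.2]
opening: 0.0511
```

Emit:
{"method": "move_arm", "body": {
  "deltas": [
    {"x":-0.027,"y":0.034,"z":0.03,"wx":0,"wy":0,"wz":2.0,"hand":0.555},
    {"x":-0.027,"y":0.034,"z":0.075,"wx":0,"wy":0,"wz":2.0,"hand":0.555},
    {"x":-0.027,"y":0.034,"z":0.075,"wx":0,"wy":0,"wz":2.0,"hand":0.555}
  ]
}}

```text
time: 1.58
tool_pos: [0.5532, 0.1761, 0.1483]
tool_rot: [-3.133, 0.002, 1.545]
contact_force: [-0.2, 0.4, 0.6]
opening: 0.0514
```

```bash
python3 - <<'E'
from h import *
s=monitor.observe(); print(s["tool_pos"],s["tool_rot"],s["contact_force"])
a=viewer.read_camera("wrist"); p=viewer.camera_params("wrist"); print(p["t"], -p["R"].T@p["t"])
o=np.array([.5152,-.0025]); cx=np.array([-.026,-1]); cy=np.array([1,-.026])
W=lambda x,y,z:[*(o+x*cx+y*cy),z]
X=[W(-.1575,-.028,.104),W(-.1575,.028,.104),W(0,0,.082),W(-.2,.05,.098),W(-.2,.09,.087),W(-.225,-.031,.092),W(-.225,.031,.092)]
q=proj("wrist",X,p); print(q.round())
for u in q: cv2.circle(a,tuple(int(v) for v in u),3,(255,0,255),1)
cv2.imwrite("pics/w1.png",a[:,:,::-1])
E
```

```text
[0.55319365 0.17610943 0.14827423] [-3.13334428e+00  1.56840799e-03  1.54483419e+00] [-0.15835142  0.37277265  0.56459013]
[-0.55057114  0.16550937  0.37692321] [0.55794285 0.25533821 0.30999227]
[[176. 241.]
 [245. 241.]
 [221. 366.]
 [273. 189.]
 [321. 185.]
 [170. 156.]
 [249. 156.]]
```

View pics/w1.png

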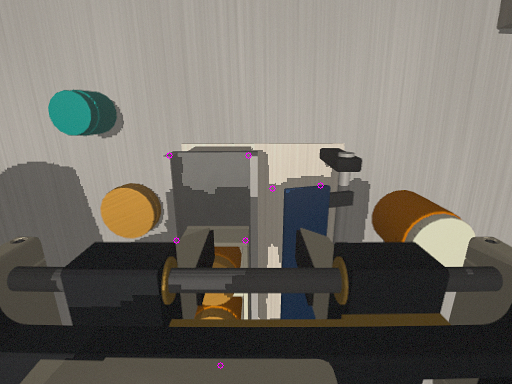

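The wrist view shows the chute's rear end with its inner walls at about columns 180 and 251. The treadle corner is at (284,190), 5–10 px right of my prediction. The arm was still settling, so I'll measure once more now that it is still.

```bash
python3 - <<'E'
from h import *
p=viewer.camera_params("wrist"); a=viewer.read_camera("wrist"); s=monitor.observe(); print(s["tool_pos"],s["tool_rot"],s["contact_force"])
o=np.array([.5152,-.0025]); cx=np.array([-.026,-1]); cy=np.array([1,-.026])
W=lambda x,y,z:[*(o+x*cx+y*cy),z]
X=[W(-.1575,-.028,.104),W(-.1575,.028,.104),W(-.2,.05,.098),W(-.2,.09,.087),W(-.225,-.031,.092),W(-.225,.031,.092)]
q=proj("wrist",X,p); print(q.round(1))
S=4;x0,y0=160,140
c=cv2.resize(a[y0:y0+125,x0:x0+190],None,fx=S,fy=S,interpolation=cv2.INTER_CUBIC)
for u in q: cv2.circle(c,tuple(int(v) for v in ((u-[x0,y0]+.5)*S)),4,(255,0,255),1)
cv2.imwrite("pics/w2.png",c[:,:,::-1])
E
```

```text
[0.55558298 0.1773594  0.15265208] [ 3.14120581e+00 -2.39530021e-04  1.54618364e+00] [ 0.97139681 -0.24332018  0.3020559 ]
[[176.4 240.7]
 [245.2 240.9]
 [272.9 188.6]
 [320.5 185.1]
 [169.8 155.6]
 [248.8 155.6]]
```

View pics/w2.png

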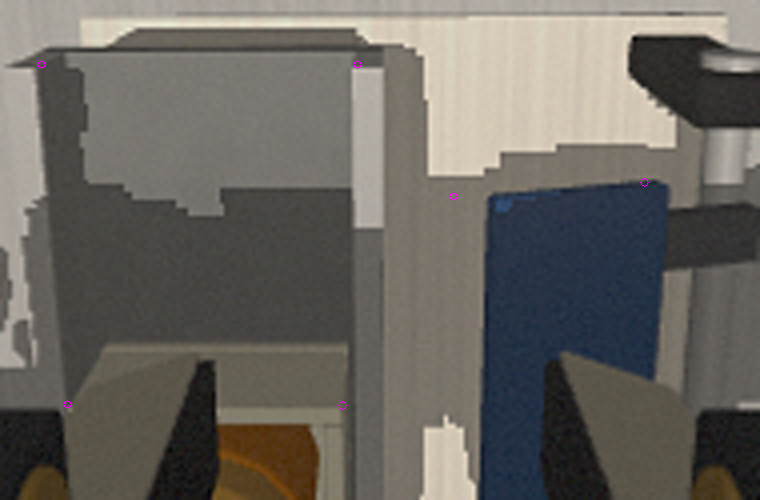

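The chute walls agree to about 1 mm. The bar's raised position (y 59–97) is consistent with rotating the plate about its shaft, so it is explained. I'll shift slightly outward and press down behind the rack.

Emit:
{"method": "move_arm", "body": {
  "deltas": [
    {"x":0,"y":0.002,"z":0.02,"wx":0,"wy":0,"wz":0,"hand":0.58},
    {"x":0,"y":0.002,"z":0.04,"wx":0,"wy":0,"wz":0,"hand":0.58},
    {"x":0,"y":0.002,"z":0.05,"wx":0,"wy":0,"wz":0,"hand":0.58},
    {"x":0,"y":0.002,"z":0.056,"wx":0,"wy":0,"wz":0,"hand":0.58},
    {"x":0,"y":0.002,"z":0.062,"wx":0,"wy":0,"wz":0,"hand":0.58},
    {"x":0,"y":0.002,"z":0.067,"wx":0,"wy":0,"wz":0,"hand":0.58},
    {"x":0,"y":0.002,"z":0.07,"wx":0,"wy":0,"wz":0,"hand":0.58},
    {"x":0,"y":0.002,"z":0.07,"wx":0,"wy":0,"wz":0,"hand":0.58}
  ]
}}

```text
time: 2.68
tool_pos: [0.557, 0.1774, 0.083]
tool_rot: [-3.142, -0.001, 1.546]
contact_force: [-5.4, -0.1, 8.3]
opening: 0.0532
```

Emit:
{"method": "move_arm", "body": {
  "deltas": [
    {"x":0,"y":0,"z":0.002,"wx":0,"wy":0,"wz":0,"hand":0.58},
    {"x":0,"y":0,"z":0.0035,"wx":0,"wy":0,"wz":0,"hand":0.58},
    {"x":0,"y":0,"z":0.0035,"wx":0,"wy":0,"wz":0,"hand":0.58}
  ]
}}

```text
time: 3.05
tool_pos: [0.5562, 0.1774, 0.08]
tool_rot: [-3.14, -0.0, 1.546]
contact_force: [-9.4, -0.2, 12.9]
opening: 0.0536
```

```bash
python3 - <<'E'
from h import *
a=viewer.read_camera("scene"); s=monitor.observe(); print(s["tool_pos"],s["tool_rot"],s["contact_force"])
c=cv2.resize(a[140:310,180:360],None,fx=3.5,fy=3.5,interpolation=cv2.INTER_CUBIC)
cv2.imwrite("pics/s2.png",c[:,:,::-1])
E
```

```text
[0.55617962 0.17738877 0.08001351] [-3.14004430e+00 -3.95034575e-04  1.54608959e+00] [-9.85602093  0.56467542 12.93372031]
```

View pics/s2.png

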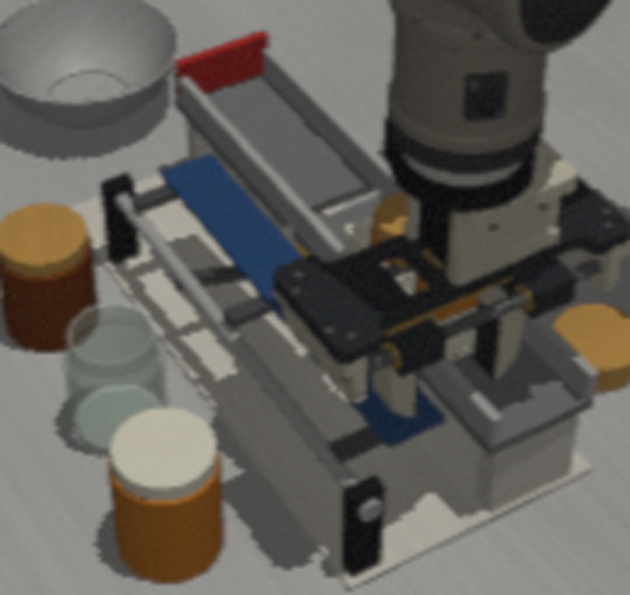

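The gate has sunk: no yellow shows, the bar is level at z=0.080, and the 13 N force exceeds the 8 N spring, so it is on its stop. Pushing now.

Emit:
{"method": "move_arm", "body": {
  "deltas": [
    {"x":-0.007,"y":0,"z":0.001,"wx":0,"wy":0,"wz":0,"hand":0.58},
    {"x":-0.013,"y":0,"z":0.001,"wx":0,"wy":0,"wz":0,"hand":0.58},
    {"x":-0.019,"y":0,"z":0.001,"wx":0,"wy":0,"wz":0,"hand":0.58},
    {"x":-0.026,"y":0,"z":0.001,"wx":0,"wy":0,"wz":0,"hand":0.58},
    {"x":-0.035,"y":0,"z":0.001,"wx":0,"wy":0,"wz":0,"hand":0.58},
    {"x":-0.045,"y":0,"z":0.001,"wx":0,"wy":0,"wz":0,"hand":0.58},
    {"x":-0.055,"y":0,"z":0.001,"wx":0,"wy":0,"wz":0,"hand":0.58},
    {"x":-0.065,"y":0,"z":0.001,"wx":0,"wy":0,"wz":0,"hand":0.58}
  ]
}}

```text
time: 4.1
tool_pos: [0.558, 0.1144, 0.0799]
tool_rot: [3.135, -0.004, 1.546]
contact_force: [-0.0, 10.7, 10.1]
opening: 0.0532
```

Emit:
{"method": "move_arm", "body": {
  "deltas": [
    {"x":-0.01,"y":-0.001,"z":0.001,"wx":0,"wy":0,"wz":0,"hand":0.58},
    {"x":-0.02,"y":-0.001,"z":0.0015,"wx":0,"wy":0,"wz":0,"hand":0.58},
    {"x":-0.03,"y":-0.001,"z":0.0015,"wx":0,"wy":0,"wz":0,"hand":0.58},
    {"x":-0.04,"y":-0.001,"z":0.0015,"wx":0,"wy":0,"wz":0,"hand":0.58},
    {"x":-0.05,"y":-0.001,"z":0.0015,"wx":0,"wy":0,"wz":0,"hand":0.58},
    {"x":-0.06,"y":-0.001,"z":0.0015,"wx":0,"wy":0,"wz":0,"hand":0.58},
    {"x":-0.07,"y":-0.001,"z":0.0015,"wx":0,"wy":0,"wz":0,"hand":0.58},
    {"x":-0.08,"y":-0.001,"z":0.0015,"wx":0,"wy":0,"wz":0,"hand":0.58}
  ]
}}

```text
time: 5.1
tool_pos: [0.556, 0.0354, 0.0796]
tool_rot: [3.132, -0.005, 1.546]
contact_force: [-0.5, 16.5, 17.2]
opening: 0.0532
```

Emit:
{"method": "move_arm", "body": {
  "deltas": [
    {"x":-0.01,"y":0,"z":-0.0005,"wx":0,"wy":0,"wz":0,"hand":0.58},
    {"x":-0.02,"y":0,"z":-0.0005,"wx":0,"wy":0,"wz":0,"hand":0.58},
    {"x":-0.03,"y":0,"z":-0.0005,"wx":0,"wy":0,"wz":0,"hand":0.58},
    {"x":-0.04,"y":0,"z":-0.0005,"wx":0,"wy":0,"wz":0,"hand":0.58},
    {"x":-0.05,"y":0,"z":-0.0005,"wx":0,"wy":0,"wz":0,"hand":0.58},
    {"x":-0.058,"y":0,"z":-0.0005,"wx":0,"wy":0,"wz":0,"hand":0.58},
    {"x":-0.064,"y":0,"z":-0.0005,"wx":0,"wy":0,"wz":0,"hand":0.58},
    {"x":-0.068,"y":0,"z":-0.0005,"wx":0,"wy":0,"wz":0,"hand":0.58}
  ]
}}

```text
time: 6.1
tool_pos: [0.5537, -0.0328, 0.0797]
tool_rot: [3.134, -0.004, 1.546]
contact_force: [0.0, 16.5, 16.9]
opening: 0.0535
```

Emit:
{"method": "move_arm", "body": {
  "deltas": [
    {"x":-0.003,"y":0,"z":0,"wx":0,"wy":0,"wz":0,"hand":0.58},
    {"x":-0.005,"y":0,"z":0,"wx":0,"wy":0,"wz":0,"hand":0.58},
    {"x":-0.007,"y":0,"z":0,"wx":0,"wy":0,"wz":0,"hand":0.58},
    {"x":-0.007,"y":0,"z":0,"wx":0,"wy":0,"wz":0,"hand":0.58}
  ]
}}

```text
time: 6.6
tool_pos: [0.5535, -0.0366, 0.0797]
tool_rot: [3.134, -0.009, 1.544]
contact_force: [0.7, 29.6, 18.8]
opening: 0.0533
```

Emit:
{"method": "move_arm", "body": {
  "deltas": [
    {"x":-0.002,"y":0,"z":0,"wx":0,"wy":0,"wz":0,"hand":0.58},
    {"x":-0.002,"y":0,"z":0,"wx":0,"wy":0,"wz":0,"hand":0.58}
  ]
}}

```text
time: 6.85
tool_pos: [0.5534, -0.0368, 0.0797]
tool_rot: [3.134, -0.012, 1.544]
contact_force: [1.1, 38.2, 19.2]
opening: 0.0533
```

It stalled with rising force, so the rack is against the stop. I'll back off with the bar still down, then let it up gently.

Emit:
{"method": "move_arm", "body": {
  "deltas": [
    {"x":0.004,"y":0,"z":0,"wx":0,"wy":0,"wz":0,"hand":0.58},
    {"x":0.008,"y":0,"z":0,"wx":0,"wy":0,"wz":0,"hand":0.58},
    {"x":0.013,"y":0,"z":0,"wx":0,"wy":0,"wz":0,"hand":0.58},
    {"x":0.014,"y":0,"z":0,"wx":0,"wy":0,"wz":0,"hand":0.58},
    {"x":0.014,"y":0,"z":-0.004,"wx":0,"wy":0,"wz":0,"hand":0.58},
    {"x":0.014,"y":0,"z":-0.009,"wx":0,"wy":0,"wz":0,"hand":0.58},
    {"x":0.014,"y":0,"z":-0.014,"wx":0,"wy":0,"wz":0,"hand":0.58},
    {"x":0.014,"y":0,"z":-0.019,"wx":0,"wy":0,"wz":0,"hand":0.58}
  ]
}}

```text
time: 7.85
tool_pos: [0.5511, -0.0307, 0.0954]
tool_rot: [-3.141, -0.0, 1.546]
contact_force: [1.4, -0.2, 1.7]
opening: 0.0531
```

Emit:
{"method": "move_arm", "body": {
  "deltas": [
    {"x":0,"y":0,"z":-0.005,"wx":0,"wy":0,"wz":0,"hand":0.58},
    {"x":0,"y":0,"z":-0.01,"wx":0,"wy":0,"wz":0,"hand":0.58},
    {"x":0,"y":0,"z":-0.03,"wx":0,"wy":0,"wz":0,"hand":0.58},
    {"x":0,"y":0,"z":-0.07,"wx":0,"wy":0,"wz":0,"hand":0.58},
    {"x":0,"y":0,"z":-0.12,"wx":0,"wy":0,"wz":0,"hand":0.58},
    {"x":0.05,"y":-0.02,"z":-0.14,"wx":0,"wy":0,"wz":0,"hand":0.58},
    {"x":0.1,"y":-0.05,"z":-0.14,"wx":0,"wy":0,"wz":0,"hand":0.58},
    {"x":0.15,"y":-0.09,"z":-0.14,"wx":0,"wy":0,"wz":0,"hand":0.58}
  ]
}}

```text
time: 8.85
tool_pos: [0.4647, 0.1213, 0.2351]
tool_rot: [-3.141, -0.0, 1.545]
contact_force: [0.4, 0.4, -0.3]
opening: 0.0535
```

Emit:
{"method": "move_arm", "body": {
  "deltas": [
    {"x":0.05,"y":-0.03,"z":0,"wx":0,"wy":0,"wz":0,"hand":0.58},
    {"x":0.1,"y":-0.06,"z":0,"wx":0,"wy":0,"wz":0,"hand":0.58},
    {"x":0.15,"y":-0.09,"z":0,"wx":0,"wy":0,"wz":0,"hand":0.58},
    {"x":0.2,"y":-0.12,"z":0,"wx":0,"wy":0,"wz":0,"hand":0.58},
    {"x":0.25,"y":-0.13,"z":0,"wx":0,"wy":0,"wz":0,"hand":0.58},
    {"x":0.3,"y":-0.13,"z":0,"wx":0,"wy":0,"wz":0,"hand":0.58},
    {"x":0.3,"y":-0.13,"z":0,"wx":0,"wy":0,"wz":0,"hand":0.58}
  ]
}}

```text
time: 9.72
tool_pos: [0.3423, 0.4254, 0.2343]
tool_rot: [-3.14, 0.001, 1.549]
contact_force: [0.5, -0.5, 0.4]
opening: 0.0534
```

```bash
python3 - <<'E'
from h import *
im=viewer.read_camera("top"); b=viewer.read_camera("scene"); s=monitor.observe(); print(s["time"],s["tool_pos"],s["contact_force"],abs(s["qvel"]).max())
for k,lo,hi,roi,z in [("yellow",(20,120,80),(35,255,255),(225,195,260,230),.082),("blue",(100,120,40),(125,255,255),(150,165,290,200),.0925)]:
    r,_=box(mask(im,lo,hi,roi)); print(k,r)
c=cv2.resize(im[120:285,130:330],None,fx=3.2,fy=3.2,interpolation=cv2.INTER_CUBIC)
cv2.imwrite("pics/c3.png",c[:,:,::-1])
c=cv2.resize(b[140:310,180:360],None,fx=3.5,fy=3.5,interpolation=cv2.INTER_CUBIC)
cv2.imwrite("pics/s3.png",c[:,:,::-1])
E
```

```text
9.825 [0.34278352 0.42271652 0.23451737] [ 0.54377366 -0.55171612 -0.04813083] 0.025737296655742415
yellow ((243.0, 213.5), (21.0, 2.0), 90.0)
blue ((217.5, 182.0), (12.0, 107.0), 90.0)
```

View pics/c3.png

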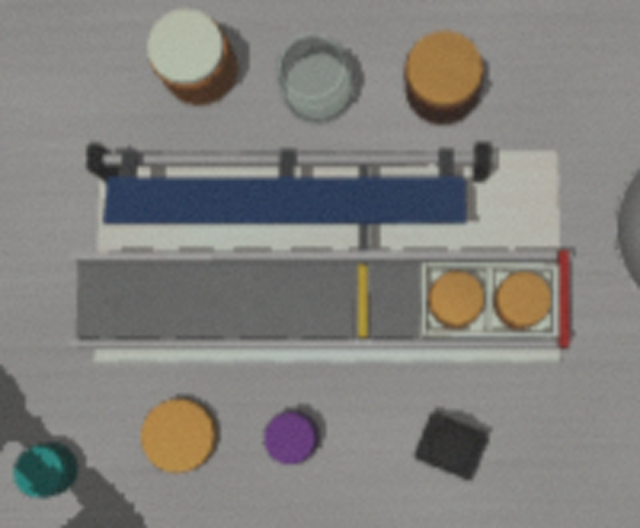

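View pics/s3.png

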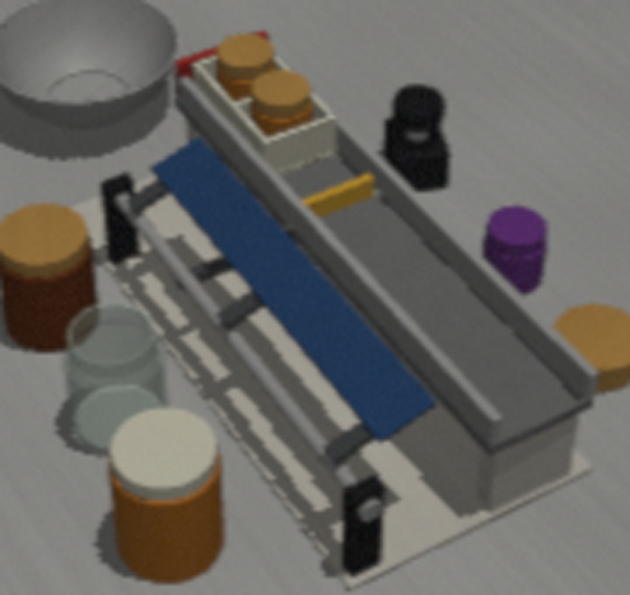

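The pictures show the rack touching the red stop (its front at crop column 557, the stop at 559). The jars are upright, the yellow gate is up and the bar is raised. The bystanders have not moved.

```bash
python3 -c "
from cell import robot; print(robot.hand_in())"
```

```text
the job is handed in; nothing more can be done
None
```

The rack is resting against the red end stop, the gate has closed behind it, and the job is handed in at about 9.8 s.

**Press:** One fingertip pressed the bar down to z = 0.080 m. The force of about 13 N is above the 8 N spring, so the bar was on its stop, and no yellow gate showed in the picture.

**Push:** With the bar held down, the other fingertip pushed the rack across the gate until it stalled. The push force rose to 38 N with almost no further movement. I then backed off, let the bar up and moved clear.

**Last checks:**
- **Rack:** its front is within about 1 mm of the stop. Its rear face is about 46 mm past the gate, where 45 mm is expected.
- **Jars:** both are upright in the rack.
- **Gate and bar:** both are back in their raised positions.
- **Other things:** none of the bystanders or look-alikes appear to have moved.
- **Contact:** the force reading is about zero, so the robot is touching nothing.

**Disagreement:** the raised bar appeared about 7 mm further out than I first predicted. That is explained by the bar's tilt about its shaft, and I allowed for it before pressing.

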